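Put swapped meter registers back on their own meters

ROBOT

A 6-joint arm with a two-finger parallel gripper is mounted at the origin on a cart in front of the work surface, level with it; the furniture and walls round the work are solid. World frame = base frame: x ahead of the robot, y to its left, z up, the work surface at z = 0. Lengths are in m, angles in degrees, forces in N, time in s.
With the tool pointing down it reaches from about 0.3 to 0.75 m from the base axis. Payload 8.5 kg.
Tool frame: the origin (TCP) lies midway between the tips of the shut fingers; the grasp point (between the pads) lies 19 mm behind it; z points along the fingers, y is the line along which they close (so a half turn about z gives the same grasp; the last joint's range is limited). The gripper opens to 85 mm and grips with 20 to 120 N. Pads are 22 mm wide; open, the fingers measure 114 mm over their backs; the gripper's body (76 mm by 85 mm) begins 54 mm behind the grasp point. The pads swing forward as they close: fully open they stand 13 mm farther back than shut.
Start: joints at [64.039, 21.807, 74.336, -0, 83.858, -12.336], TCP at [0.13, 0.535, 0.231] pointing down, gripper open.
Joint ranges: [-178.18, 178.18], [-50.72, 133.34], [12.68, 142.11], [-81.47, 261.47], [9.98, 163.14], [-165.26, 165.26]. Speed limits (degrees/s): [136.94, 136.94, 180, 180, 180, 180].

INTERFACE

Orientations are given as a 3x3 rotation matrix whose columns are the frame's x, y, z axes.
In Python, from rig import env, get_image, close_job gives the robot as it stands.
- The arm moves only by the tool step_arm, never from a script. Its argument "targets" is a list of rows, each a list of 2 entries, a list of its own where there are three numbers: the shift along the tool's x, y, z as a fraction of full scale, then the turn, a rotation vector about the tool's x, y, z as a fraction of full scale. In form: [[[x, y, z], [wx, wy, wz]], ...]. A call has 1 to 10 rows; each row is the pose to reach, as a shift and turn from the pose commanded when the call began, along the tool's axes at that moment; what a row does not reach only later rows make up. Full scale, the value 1, is 0.3 m for a shift and 45 degrees for a turn. A row lasts 1/12 s, in which the tool goes at most 41.7 mm and 7.16 degrees, less where a joint would pass 70% of its speed; a pose out of reach is approached as far as the arm can. A call with a number of a shift or a turn outside -1 to 1 is refused whole. A call with a gripper value outside its range is refused whole. "jaw" is the finger opening in mm, from 0 to 85.4, set as the call begins (left out, the last holds). The fingers move at their own pace and stop on an object; "grip_force" is the grip in N (left out, the last holds). Time passes only in rows, so rows that repeat a pose let the fingers close. It gives the time, the measured TCP pose, the force, the opening and the grip force at its end, in the units of the state.
- env.observe(): the state, without advancing time (a new reading comes with each control period).
- get_image(name): name is "scene" or "top" or "wrist"; returns a dict with "img" (400x640x3 uint8, red, green, blue), "z_map" (400x640 float32, m along the optical axis (not along the pixel's ray), 0 where there is no reading), "intrinsics" (3x3 intrinsics, pixels), "rvec" (rotation vector, rad) and "tvec" (3), from world to camera coordinates, as OpenCV has them. Camera axes: x right, y down, z forward; pixel columns grow to the right and rows downward; lengths in m; the calibration is good to about 2 mm. The wrist camera is an equidistant fisheye: a pixel r from the principal point sees the ray r / f radians off the axis. A picture is of the moment at which its call begins.
- close_job(): hands the job in; it is judged then, once.
The state is a dict: "time_s": time; "q": joint angles; "qvel": joint speeds; "joint_efforts": joint torques, N m; "position": TCP position; "tool_rot": TCP orientation; "ft_force": force on the tool from outside, world axes, zero at the start; "wrist_torque": the same for the moment, N m; "grip_width": finger opening in m; "gripper_force": force on a finger pad.
Only numpy, scipy, OpenCV 4.12 (cv2) and the standard library are available. Lean on these libraries where they do the work, as an engineer would, in place of code of your own. Each camera call takes 0.05 s, during which the arm holds its last target. There are 200 camera calls.

TASK

The registers of the two meters in the steel cradles were fitted the wrong way round: swap them, so that the blue-ringed cold-water register is pressed fully home in the blue meter and the red-ringed hot-water register in the red meter. Let one wait standing on the round rubber pad meanwhile, and keep both off the gritty bare bench and upright. Then close each meter with the cover of its own colour, sitting level over its register, and leave the grey cup, the brass union and the yellow screwdriver beside the meters where they are.

Things in the scene. Friction and masses are not known exactly. Their poses are not given: they have to be found in the camera images.
- meter_cold: Open water-meter body, blue paint, clamped in a steel cradle, immovable; 100 mm (x) by 184 mm (y, the pipe). Origin on the bench, on the axis of the brass collar on top: 70 mm outside, 58 mm bore, upper edge at z = 95 mm. A seated register's flange meets that edge, its origin at z = 79 mm. Spring balls in the bore snap over its skirt: 5 to 12 N to pull it straight up out or press it in.
- meter_hot: Open water-meter body, red paint, clamped in a steel cradle, immovable; 100 mm (x) by 184 mm (y, the pipe). Origin on the bench, on the axis of the brass collar on top: 70 mm outside, 58 mm bore, upper edge at z = 95 mm. A seated register's flange meets that edge, its origin at z = 79 mm. Spring balls in the bore snap over its skirt: 5 to 12 N to pull it straight up out or press it in.
- register_cold: Cold-water register, round, 45 mm tall, about 120 g. Origin at the centre of its underside, z up. Grey skirt to z = 16 mm, 52 mm wide at most (foot tapered to 43 mm), blue flange 62 mm wide at z = 16 to 19 mm, white can 48 mm wide above it (grip here), with a blue band and blue ring round the white dial. Starts seated in the collar of the red meter. Any yaw.
- register_hot: Hot-water register, round, 45 mm tall, about 120 g. Origin at the centre of its underside, z up. Grey skirt to z = 16 mm, 52 mm wide at most (foot tapered to 43 mm), red flange 62 mm wide at z = 16 to 19 mm, white can 48 mm wide above it (grip here), with a red band and red ring round the white dial. Starts seated in the collar of the blue meter. Any yaw.
- cover_cold: Blue plastic cover, a round cap 59 mm wide (56 mm at the crown), 30 mm tall, open below, bore 53 mm, about 40 g. Origin at the centre of its lower rim, z up. Starts on the bench, crown up, a white bar on the crown. Fits loosely over a register's white can; on a seated register its rim rests on the flange, its origin 98 mm above the meter's. Any yaw.
- cover_hot: Red plastic cover, a round cap 59 mm wide (56 mm at the crown), 30 mm tall, open below, bore 53 mm, about 40 g. Origin at the centre of its lower rim, z up. Starts on the bench, crown up, a white bar on the crown. Fits loosely over a register's white can; on a seated register its rim rests on the flange, its origin 98 mm above the meter's. Any yaw.
- rest_pad: Round black rubber pad, 100 mm wide, flat, 8 mm thick, stuck to the bench. Origin at the centre of its underside. Free at the start.
- grey_cup: Grey plastic cup with a grey lid, 67 mm wide, 65 mm tall, standing between the meters. Origin at the centre of its underside. A bystander.
- union_1: Brass union nut with tailpiece, standing on the bench between the meters, 33 mm wide, 50 mm tall. Origin at the centre of its underside. A bystander.
- screwdriver_2: Screwdriver with a yellow handle lying on the bench, 172 mm long (its y axis, handle at +y), 24 mm thick. Origin at the middle of its underside. A bystander.
There are look-alikes about, which are no part of the job. What is shaped like the meter_hot but orange is not meant.

How it is judged (in metres and radians):
On the way:
1. one of the registers stands released on the rubber pad (((horizontal distance between register_cold and rest_pad below 0.035 m and height (world z) of register_cold below 0.012 m and angle between register_cold's own z axis and vertical below 0.1 rad and contact force between the fingers and register_cold below 0.1 N) or (horizontal distance between register_hot and rest_pad below 0.035 m and height (world z) of register_hot below 0.012 m and angle between register_hot's own z axis and vertical below 0.1 rad and contact force between the fingers and register_hot below 0.1 N))), for 0.2 s.
At the end, for the whole second after the job is handed in: Each register sits in the meter of its own colour, centred within 4 mm, fully home (flange within 2 mm of the collar's edge) and level; each meter's cover of the same colour sits over its register, centred within 6 mm, its rim within 3 mm of the flange, level; all at rest (horizontal distance between register_cold and meter_cold below 0.004 m and z of register_cold in the frame of meter_cold between 0.076 and 0.081 m and angle between each of register_cold, register_hot's own z axis and vertical below 0.07 rad and horizontal distance between cover_cold and meter_cold below 0.006 m and z of cover_cold in the frame of meter_cold between 0.095 and 0.101 m and angle between each of cover_cold, cover_hot's own z axis and vertical below 0.1 rad and linear speed of each of register_cold, cover_cold, register_hot, cover_hot below 0.01 m/s and horizontal distance between register_hot and meter_hot below 0.004 m and z of register_hot in the frame of meter_hot between 0.076 and 0.081 m and horizontal distance between cover_hot and meter_hot below 0.006 m and z of cover_hot in the frame of meter_hot between 0.095 and 0.101 m); the robot touches nothing.
It fails at once if a register is set on the bare bench or tips over (height (world z) of any of register_cold, register_hot below 0.004 m or angle between any of register_cold, register_hot's own z axis and vertical above 0.8 rad).
It fails at once if the grey cup, the union or the screwdriver is shifted by more than 15 mm or knocked over (distance of any of grey_cup, union_1, screwdriver_2 from where it was at the start of the episode above 0.015 m or angle between any of grey_cup, union_1's own z axis and vertical above 0.4 rad).
It also fails if it takes over 106 s, if anything falls off the work surface, if the arm or the gripper's body presses on something with over 40 N, if the wrist force passes 120 N, or if a joint passes its speed limit or range.

## Working session

There is one attempt and no reset: what is moved stays moved. The work goes in short steps, Python scripts to look and compute and a tool call to move; the robot and the scene stay as the last step left them, time stands still between calls to the robot, and variables do not carry over. Pictures are saved under pics/ and viewed, at most 14 in all, crops included, and the job is handed in when it is done.

Besides the shell and the picture viewer there is one more tool, called after "Call:" by a JSON object that holds its "name" and its "arguments", one argument or row to a line. step_arm: Moves the arm, as the interface text tells. Its arguments: {"type":"object","properties":{"targets":{"type":"array","items":{"type":"array"}},"jaw":{"type":"number"},"grip_force":{"type":"number"}},"required":["targets"]}

```bash
mkdir -p pics; ls
cat > h.py <<'E'
import numpy as np, cv2, sys
from rig import env, get_image, close_job
def world(d,us):
    R=cv2.Rodrigues(np.array(d["rvec"],float))[0]; t=np.array(d["tvec"],float).ravel(); K=np.array(d["intrinsics"]); out=[]
    for u,v in us:
        p=d["z_map"][int(v)-1:int(v)+2,int(u)-1:int(u)+2]; p=p[p>0]; z=np.median(p) if p.size else 0
        out.append(R.T@(z*np.linalg.inv(K)@[u,v,1]-t))
    return np.array(out)
def cloud(d):
    R=cv2.Rodrigues(np.array(d["rvec"],float))[0]; t=np.array(d["tvec"],float).ravel(); K=np.array(d["intrinsics"])
    v,u=np.mgrid[:400,:640]; z=d["z_map"]; P=np.stack([(u-K[0,2])/K[0,0]*z,(v-K[1,2])/K[1,1]*z,z],-1)
    return (P-t)@R
def save(im,n): cv2.imwrite("pics/"+n,cv2.cvtColor(im,cv2.COLOR_RGB2BGR))
E
python3 - <<'E'
from h import *
import pickle
for n in("top","scene"):
    d=get_image(n); pickle.dump(d,open(n+".pkl","wb")); save(d["img"],n+"0.png"); print(n,np.array(d["intrinsics"]).tolist(),np.ravel(d["rvec"]),np.ravel(d["tvec"]))
print(env.observe())
E
```

```text
pics
top [[476.78382538613175, 0.0, 323.4982505848683], [0.0, 476.78382538613175, 203.22151758499132], [0.0, 0.0, 1.0]] [ 2.01383187 -2.20215302  0.22853757] [0.07469104 0.62610983 1.52734444]
scene [[495.8819252482595, 0.0, 319.4316590703629], [0.0, 495.8819252482595, 204.26937609224504], [0.0, 0.0, 1.0]] [ 1.9534782  -1.14023068  0.59473266] [-0.28058779  0.39129446  0.95290076]
{'time_s': 0.1, 'q': array([ 6.40389812e+01,  2.18377662e+01,  7.43794362e+01, -2.95867601e-04,
        8.38595990e+01, -1.23351224e+01]), 'qvel': array([ 0.04185361, -0.21831496, -0.10566695, -0.03510627, -0.0120839 ,
        0.03582943]), 'joint_efforts': array([ 5.05356293e-03, -4.49217331e+01, -2.31652343e+01, -1.10831304e-04,
        3.66458116e-03,  2.42711212e-05]), 'position': array([0.12944668, 0.53427313, 0.2307733 ]), 'tool_rot': array([[-9.71854671e-01,  2.35580472e-01, -5.82172161e-04],
       [ 2.35581023e-01,  9.71853962e-01, -1.20742224e-03],
       [ 2.81341219e-04, -1.31058766e-03, -9.99999102e-01]]), 'ft_force': array([ 0.03148917, -0.04162402, -0.33045373]), 'wrist_torque': array([0.0567339 , 0.02462731, 0.01531227]), 'gripper_force': 0.0, 'grip_width': 0.08527275549427514}
```

View pics/top0.png

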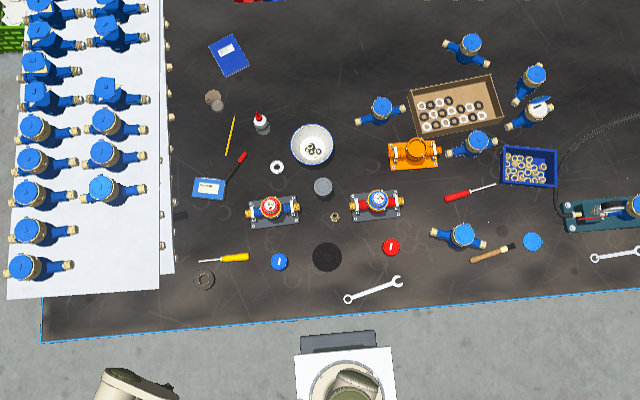

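View pics/scene0.png

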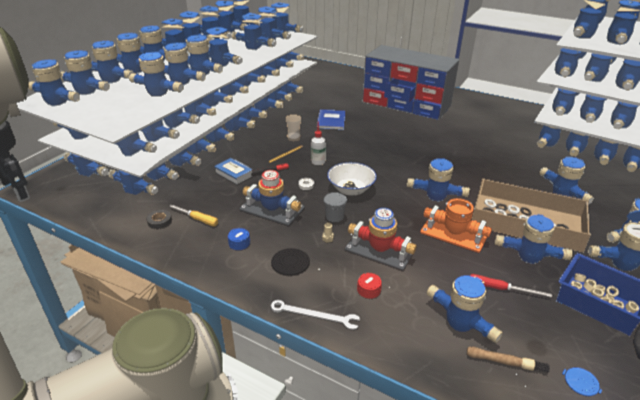

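The top view shows the blue meter at (271,207), holding the red-ringed register, and the red meter at (377,202), holding the blue-ringed one. The pad is at (327,257). Candidates:
- **Covers:** blue at (279,261) and red at (391,246), both with a white bar. The blue disc at (532,241) has no bar and is too wide, so it's a look-alike.
- **Meters:** the orange meter at (414,152) is also a look-alike.

Next I'll confirm this in a crop and measure from both views.

Run:
```python
from h import *
import pickle
T=pickle.load(open("top.pkl","rb"));S=pickle.load(open("scene.pkl","rb"))
a=cv2.resize(T["img"][170:290,180:430],None,fx=3.2,fy=3.2,interpolation=cv2.INTER_CUBIC)
save(a,"crop1.png")
C=cloud(T);CS=cloud(S)
names=dict(reg_red=(271,206),reg_blue=(377,200),cov_blue=(279,261),cov_red=(391,246),pad=(327,257),cup=(322,187),union=(335,217),screw=(236,258))
for n,p in names.items():
    w=world(T,[p])[0]; out=[]
    r=.06 if n=="pad" else .045
    for c in(C,CS):
        P=c.reshape(-1,3); q=P[(np.hypot(*(P[:,:2]-w[:2]).T)<r)]
        zm=np.percentile(q[:,2],97) if len(q) else 0
        z0={'reg':.119,'cov':.024,'pad':.004,'cup':.06,'uni':.04,'scr':.012}[n[:3]]
        k=q[(q[:,2]>z0)]
        if len(k)<3: out.append(None); continue
        (cx,cy),rad=cv2.minEnclosingCircle(k[:,:2].astype(np.float32))
        out.append((np.round([cx,cy,rad],4).tolist(),np.round(k.mean(0),4).tolist(),len(k),round(float(zm),4)))
    print(n,np.round(w,3),*out,sep="\n   ")
```

```text
reg_red
   [0.624 0.188 0.125]
   ([0.626, 0.1937, 0.0246], [0.6267, 0.1927, 0.1242], 156, 0.128)
   ([0.6284, 0.191, 0.0253], [0.6268, 0.1899, 0.1233], 135, 0.1243)
reg_blue
   [ 0.613 -0.154  0.123]
   ([0.6191, -0.1587, 0.024], [0.6186, -0.1583, 0.1237], 158, 0.1272)
   ([0.62, -0.1622, 0.0255], [0.6194, -0.1618, 0.1235], 177, 0.1247)
cov_blue
   [0.455 0.183 0.031]
   ([0.4542, 0.1854, 0.0289], [0.454, 0.1847, 0.0305], 224, 0.0352)
   ([0.4562, 0.1834, 0.0299], [0.454, 0.1819, 0.0298], 250, 0.0328)
cov_red
   [ 0.471 -0.194  0.032]
   ([0.4684, -0.1936, 0.0284], [0.4693, -0.1935, 0.0308], 211, 0.0358)
   ([0.4716, -0.1951, 0.0297], [0.469, -0.1962, 0.0298], 338, 0.0325)
pad
   [0.456 0.023 0.009]
   ([0.4557, 0.023, 0.0592], [0.4562, 0.0234, 0.0083], 577, 0.0135)
   ([0.459, 0.0234, 0.0516], [0.4575, 0.0212, 0.007], 760, 0.0098)
cup
   [0.688 0.019 0.062]
   ([0.689, 0.016, 0.0338], [0.6889, 0.0167, 0.0647], 246, 0.0694)
   ([0.6895, 0.013, 0.0349], [0.6888, 0.0136, 0.0635], 244, 0.0656)
union
   [ 0.589 -0.017  0.018]
   ([0.5892, -0.0149, 0.0103], [0.5889, -0.0148, 0.0483], 16, 0.0402)
   ([0.592, -0.0168, 0.0128], [0.5904, -0.0167, 0.0455], 43, 0.0459)
screw
   [0.479 0.327 0.024]
   ([0.4826, 0.3295, 0.0429], [0.4814, 0.3275, 0.0212], 166, 0.0264)
   ([0.4807, 0.3276, 0.0447], [0.4807, 0.3236, 0.0196], 175, 0.0237)
```

View pics/crop1.png

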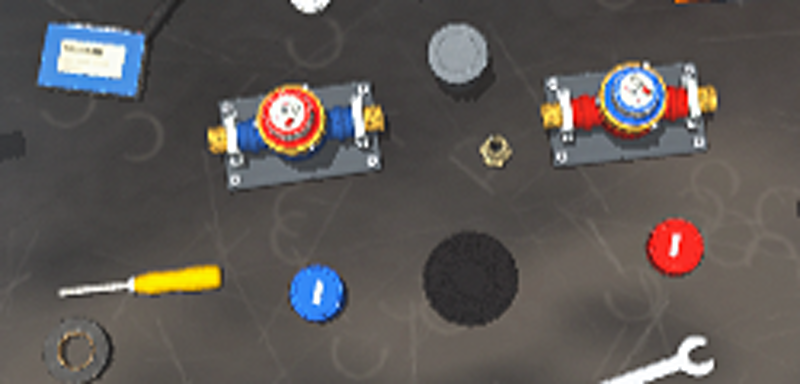

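The crop confirms both registers and both white-barred covers. The two views agree to about 3 mm. I'm moving off, squaring the tool to the world axes on the way.

Call:
{"name": "step_arm", "arguments": {
  "targets": [
    [[-0.9,-0.585,-0.1],[0,0,-0.303]],
    [[-0.9,-0.585,-0.1],[0,0,-0.303]],
    [[-0.9,-0.585,-0.1],[0,0,-0.303]],
    [[-0.9,-0.585,-0.1],[0,0,-0.303]],
    [[-0.9,-0.585,-0.1],[0,0,-0.303]],
    [[-0.9,-0.585,-0.1],[0,0,-0.303]],
    [[-0.9,-0.585,-0.1],[0,0,-0.303]],
    [[-0.9,-0.585,-0.1],[0,0,-0.303]],
    [[-0.9,-0.585,-0.1],[0,0,-0.303]]
  ],
  "jaw": 85,
  "grip_force": 60
}}

```text
time_s: 0.85
position: [0.3546, 0.2964, 0.2615]
tool_rot: [[-1.0, 0.006, 0.002], [0.006, 1.0, -0.001], [-0.002, -0.001, -1.0]]
ft_force: [0.2, -0.6, 0.4]
grip_width: 0.0851
gripper_force: 0.0
```

Call:
{"name": "step_arm", "arguments": {
  "targets": [
    [[-0.907,-0.35,0],[0,0,0]],
    [[-0.907,-0.35,0],[0,0,0]],
    [[-0.907,-0.35,0],[0,0,0]],
    [[-0.907,-0.35,0],[0,0,0]],
    [[-0.907,-0.35,0],[0,0,0]],
    [[-0.907,-0.35,0],[0,0,0]],
    [[-0.907,-0.35,0],[0,0,0]],
    [[-0.907,-0.35,0],[0,0,0]],
    [[-0.907,-0.35,0],[0,0,0]],
    [[-0.907,-0.35,0],[0,0,0]]
  ]
}}

```text
time_s: 1.68
position: [0.6223, 0.1957, 0.2607]
tool_rot: [[-1.0, -0.0, -0.001], [-0.0, 1.0, 0.0], [0.001, 0.0, -1.0]]
ft_force: [0.3, -0.3, -0.3]
grip_width: 0.0846
gripper_force: 0.0
```

```bash
cat >> h.py <<'E'
def wcloud(d):
    R=cv2.Rodrigues(np.array(d["rvec"],float))[0]; t=np.array(d["tvec"],float).ravel(); K=np.array(d["intrinsics"])
    v,u=np.mgrid[:400,:640]; x=(u-K[0,2])/K[0,0]; y=(v-K[1,2])/K[1,1]; r=np.hypot(x,y)+1e-9; s=np.tan(r)/r
    z=d["z_map"]; P=np.stack([x*s*z,y*s*z,z],-1); P[(z<=0)|(r>1.4)]=np.nan
    return (P-t)@R
def circ(P,c,r,z0,z1=9):
    q=P.reshape(-1,3); q=q[np.hypot(q[:,0]-c[0],q[:,1]-c[1])<r]; k=q[(q[:,2]>z0)&(q[:,2]<z1)]
    if len(k)<5: return None
    (a,b),R=cv2.minEnclosingCircle(k[:,:2].astype(np.float32)); return np.round([a,b,R],4),np.round(k.mean(0),4),len(k)
E
python3 - <<'E'
from h import *
d=get_image("wrist"); save(d["img"],"w1.png"); o=env.observe(); print(o["position"],d["intrinsics"],d["rvec"],d["tvec"])
P=wcloud(d)
for n,c,r,z0,z1 in [("regred",(.627,.191),.045,.119,.14),("collar",(.627,.191),.05,.09,.14),("regblue",(.619,-.16),.045,.119,.14),("covb",(.454,.183),.045,.02,.06),("pad",(.456,.023),.055,.004,.012)]: print(n,circ(P,c,r,z0,z1))
E
```

```text
[0.62189949 0.19607408 0.26138712] [[309.70691629   0.         318.36290323]
 [  0.         309.70691629 197.41414348]
 [  0.           0.           1.        ]] [-2.04633113 -2.0465178  -0.3344231 ] [-0.19541418 -0.64104918  0.21135783]
regred (array([0.6297, 0.1921, 0.0248]), array([0.6284, 0.1924, 0.1247]), 1892)
collar (array([0.6299, 0.1921, 0.0389]), array([0.623 , 0.1926, 0.113 ]), 3424)
regblue (array([ 0.6219, -0.16  ,  0.0249]), array([ 0.6204, -0.1557,  0.1243]), 632)
covb (array([0.4572, 0.1841, 0.0295]), array([0.4583, 0.1846, 0.0314]), 1710)
pad (array([0.4598, 0.0224, 0.0508]), array([0.4604, 0.0249, 0.0083]), 3727)
```

View pics/w1.png

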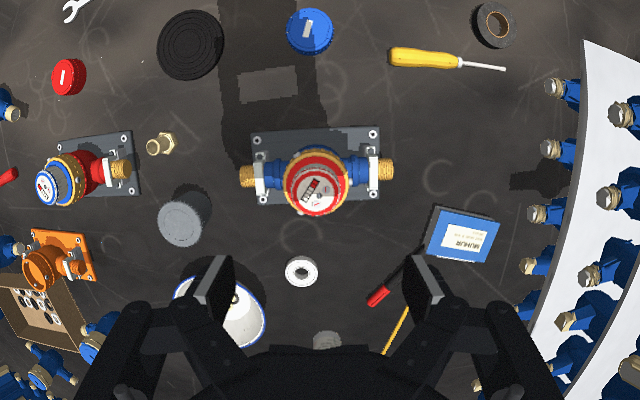

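The wrist view shows the red-ringed register in the blue meter at (315,185), with height 0.1247 m as expected. The axis is at about (0.628, 0.192). Coming down partway to check the settled pose.

Call:
{"name": "step_arm", "arguments": {
  "targets": [
    [[0,0,0.12],[0,0,0]],
    [[0,0,0.25],[0,0,0]],
    [[0,0,0.37],[0,0,0]],
    [[0,0,0.37],[0,0,0]],
    [[0,0,0.37],[0,0,0]],
    [[0,0,0.37],[0,0,0]]
  ]
}}

```text
time_s: 2.23
position: [0.6234, 0.1961, 0.1534]
tool_rot: [[-1.0, -0.001, 0.004], [-0.001, 1.0, 0.001], [-0.004, 0.001, -1.0]]
ft_force: [1.5, 1.1, 1.0]
grip_width: 0.0849
gripper_force: 0.0
```

Run:
```python
from h import *
d=get_image("wrist"); o=env.observe(); print(o["position"],o["ft_force"])
P=wcloud(d)
print(circ(P,(.627,.191),.045,.119,.14))
```

```text
[0.62364849 0.19597056 0.15374627] [ 0.03203803 -0.36850104  0.37183837]
(array([0.6296, 0.1925, 0.0248]), array([0.627 , 0.1924, 0.1247]), 4078)
```

Call:
{"name": "step_arm", "arguments": {
  "targets": [
    [[-0.017,-0.013,0.03],[0,0,0]],
    [[-0.017,-0.013,0.09],[0,0,0]],
    [[-0.017,-0.013,0.15],[0,0,0]],
    [[-0.017,-0.013,0.182],[0,0,0]],
    [[-0.017,-0.013,0.182],[0,0,0]],
    [[-0.017,-0.013,0.182],[0,0,0]],
    [[-0.017,-0.013,0.182],[0,0,0]]
  ]
}}

```text
time_s: 2.87
position: [0.6286, 0.1916, 0.0971]
tool_rot: [[-1.0, -0.0, 0.002], [-0.0, 1.0, 0.0], [-0.002, 0.0, -1.0]]
ft_force: [0.6, -0.6, -0.4]
grip_width: 0.0851
gripper_force: 0.0
```

Call:
{"name": "step_arm", "arguments": {
  "targets": [
    [[0,0,0],[0,0,0]],
    [[0,0,0],[0,0,0]],
    [[0,0,0],[0,0,0]],
    [[0,0,0],[0,0,0]],
    [[0,0,0],[0,0,0]],
    [[0,0,0],[0,0,0]],
    [[0,0,0],[0,0,0]],
    [[0,0,0],[0,0,0]]
  ],
  "jaw": 40,
  "grip_force": 60
}}

```text
time_s: 3.53
position: [0.6282, 0.1919, 0.0968]
tool_rot: [[-1.0, -0.0, 0.002], [-0.0, 1.0, 0.001], [-0.002, 0.001, -1.0]]
ft_force: [-0.4, 1.3, 5.8]
grip_width: 0.0463
gripper_force: 61.7
```

Gripped at 46 mm. Pulling straight up.

Call:
{"name": "step_arm", "arguments": {
  "targets": [
    [[0,0,-0.02],[0,0,0]],
    [[0,0,-0.04],[0,0,0]],
    [[0,0,-0.07],[0,0,0]],
    [[0,0,-0.12],[0,0,0]],
    [[0,0,-0.18],[0,0,0]],
    [[0,0,-0.24],[0,0,0]],
    [[0,0,-0.27],[0,0,0]],
    [[0,0,-0.27],[0,0,0]],
    [[0,0,-0.27],[0,0,0]]
  ]
}}

```text
time_s: 4.28
position: [0.6277, 0.1914, 0.1767]
tool_rot: [[-1.0, -0.0, 0.0], [-0.0, 1.0, -0.0], [-0.0, -0.0, -1.0]]
ft_force: [0.5, -0.0, -2.1]
grip_width: 0.0462
gripper_force: 62.7
```

Run:
```python
from h import *
o=env.observe(); print(o["position"],o["grip_width"],o["gripper_force"],o["ft_force"])
d=get_image("wrist"); save(d["img"],"w2.png")
```

```text
[0.62774695 0.19141821 0.17672989] 0.046184741649064866 62.73190140724182 [ 0.45763474 -0.01919641 -2.0774037 ]
```

View pics/w2.png

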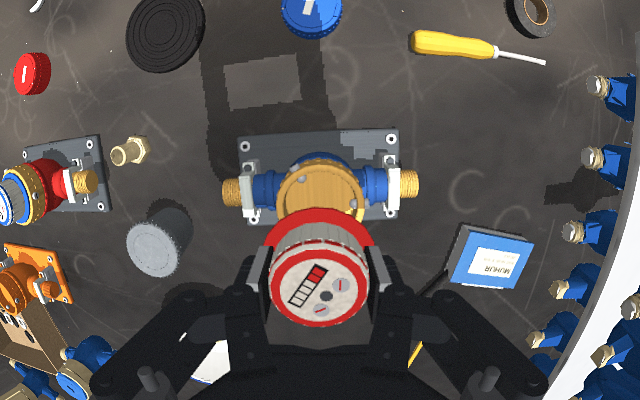

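The register is out and upright in the fingers at (320,285), and the empty collar is visible at (320,195). Moving to the pad at (0.458, 0.0225).

Call:
{"name": "step_arm", "arguments": {
  "targets": [
    [[0.11,-0.11,0],[0,0,0]],
    [[0.22,-0.22,0],[0,0,0]],
    [[0.33,-0.33,0],[0,0,0]],
    [[0.44,-0.44,0.05],[0,0,0]],
    [[0.53,-0.53,0.12],[0,0,0]],
    [[0.567,-0.563,0.22],[0,0,0]],
    [[0.567,-0.563,0.32],[0,0,0]],
    [[0.567,-0.563,0.4],[0,0,0]],
    [[0.567,-0.563,0.45],[0,0,0]],
    [[0.567,-0.563,0.45],[0,0,0]]
  ]
}}

```text
time_s: 5.17
position: [0.4555, 0.0227, 0.0386]
tool_rot: [[-1.0, 0.0, -0.007], [0.0, 1.0, 0.001], [0.007, 0.001, -1.0]]
ft_force: [-0.7, 0.4, -0.9]
grip_width: 0.0462
gripper_force: 62.8
```

Call:
{"name": "step_arm", "arguments": {
  "targets": [
    [[0,0,0.02],[0,0,0]],
    [[0,0,0.035],[0,0,0]],
    [[0,0,0.042],[0,0,0]],
    [[0,0,0.046],[0,0,0]],
    [[0,0,0.046],[0,0,0]]
  ]
}}

```text
time_s: 5.58
position: [0.4579, 0.0226, 0.0282]
tool_rot: [[-1.0, -0.0, 0.001], [-0.0, 1.0, -0.0], [-0.001, -0.0, -1.0]]
ft_force: [-0.4, -1.1, -2.3]
grip_width: 0.046
gripper_force: 62.8
```

Call:
{"name": "step_arm", "arguments": {
  "targets": [
    [[0,0,0.004],[0,0,0]],
    [[0,0,0.007],[0,0,0]],
    [[0,0,0.007],[0,0,0]],
    [[0,0,0.007],[0,0,0]]
  ]
}}

```text
time_s: 5.92
position: [0.4578, 0.0226, 0.0259]
tool_rot: [[-1.0, -0.0, 0.0], [-0.0, 1.0, -0.0], [-0.0, -0.0, -1.0]]
ft_force: [-0.2, 0.2, -1.3]
grip_width: 0.0462
gripper_force: 62.8
```

Within a millimetre of contact. Releasing and rising.

Call:
{"name": "step_arm", "arguments": {
  "targets": [
    [[0,0,0.002],[0,0,0]],
    [[0,0,0.002],[0,0,0]],
    [[0,0,0.002],[0,0,0]],
    [[0,0,0.002],[0,0,0]],
    [[0,0,0.002],[0,0,0]],
    [[0,0,0.002],[0,0,0]]
  ],
  "jaw": 84
}}

```text
time_s: 6.42
position: [0.4578, 0.0225, 0.0253]
tool_rot: [[-1.0, -0.0, 0.0], [-0.0, 1.0, -0.0], [-0.0, -0.0, -1.0]]
ft_force: [-0.1, -0.3, -1.0]
grip_width: 0.0843
gripper_force: 0.0
```

Call:
{"name": "step_arm", "arguments": {
  "targets": [
    [[0,0,-0.05],[0,0,0]],
    [[0,0,-0.12],[0,0,0]],
    [[0,0,-0.22],[0,0,0]],
    [[0,0,-0.32],[0,0,0]],
    [[0,0,-0.42],[0,0,0]],
    [[0,0,-0.52],[0,0,0]],
    [[0,0,-0.56],[0,0,0]],
    [[0,0,-0.56],[0,0,0]]
  ]
}}

```text
time_s: 7.08
position: [0.4588, 0.0224, 0.196]
tool_rot: [[-1.0, -0.0, 0.006], [-0.0, 1.0, -0.001], [-0.006, -0.001, -1.0]]
ft_force: [-0.4, 0.6, 0.5]
grip_width: 0.0839
gripper_force: 0.0
```

Run:
```python
from h import *
o=env.observe(); print(o["position"],o["grip_width"],o["gripper_force"],o["ft_force"])
d=get_image("wrist"); P=wcloud(d); print(circ(P,(.458,.0225),.045,.045,.07)); print(circ(P,(.619,-.16),.045,.119,.14))
```

```text
[0.45883407 0.02241438 0.1959859 ] 0.08386380412328161 0.0 [-0.44088702  0.58400712  0.52803115]
(array([0.4592, 0.0223, 0.0249]), array([0.4579, 0.0224, 0.0536]), 1887)
(array([ 0.6364, -0.1449,  0.0069]), array([ 0.6347, -0.1436,  0.1241]), 20)
```

The hot register stands on the pad at (0.458, 0.022), top at 0.053. Now over the red meter.

Call:
{"name": "step_arm", "arguments": {
  "targets": [
    [[-0.09,-0.1,0],[0,0,0]],
    [[-0.18,-0.2,0],[0,0,0]],
    [[-0.27,-0.3,0],[0,0,0]],
    [[-0.36,-0.4,0],[0,0,0]],
    [[-0.45,-0.5,0],[0,0,0]],
    [[-0.54,-0.608,0],[0,0,0]],
    [[-0.54,-0.608,0.05],[0,0,0]],
    [[-0.54,-0.608,0.1],[0,0,0]],
    [[-0.54,-0.608,0.1],[0,0,0]],
    [[-0.54,-0.608,0.1],[0,0,0]]
  ]
}}

```text
time_s: 7.97
position: [0.6191, -0.1595, 0.1613]
tool_rot: [[-1.0, -0.0, -0.004], [-0.0, 1.0, 0.002], [0.004, 0.002, -1.0]]
ft_force: [-0.3, 0.1, -0.2]
grip_width: 0.0843
gripper_force: 0.0
```

Run:
```python
from h import *
d=get_image("wrist"); o=env.observe(); print(o["position"])
P=wcloud(d); print(circ(P,(.619,-.16),.045,.119,.14)); print(circ(P,(.469,-.195),.045,.02,.05))
```

```text
[ 0.61955946 -0.15947649  0.16267563]
(array([ 0.6214, -0.1608,  0.0248]), array([ 0.6191, -0.1607,  0.1247]), 3942)
(array([ 0.4723, -0.1956,  0.0293]), array([ 0.4741, -0.1948,  0.0313]), 3060)
```

Call:
{"name": "step_arm", "arguments": {
  "targets": [
    [[-0.003,-0.003,0.05],[0,0,0]],
    [[-0.003,-0.003,0.12],[0,0,0]],
    [[-0.003,-0.003,0.18],[0,0,0]],
    [[-0.003,-0.003,0.215],[0,0,0]],
    [[-0.003,-0.003,0.215],[0,0,0]],
    [[-0.003,-0.003,0.215],[0,0,0]],
    [[-0.003,-0.003,0.215],[0,0,0]]
  ]
}}

```text
time_s: 8.6
position: [0.6213, -0.1609, 0.1003]
tool_rot: [[-1.0, -0.0, 0.002], [-0.0, 1.0, -0.001], [-0.002, -0.001, -1.0]]
ft_force: [0.8, 0.3, 0.2]
grip_width: 0.0838
gripper_force: 0.0
```

Call:
{"name": "step_arm", "arguments": {
  "targets": [
    [[0,0,0.008],[0,0,0]],
    [[0,0,0.008],[0,0,0]],
    [[0,0,0.008],[0,0,0]],
    [[0,0,0.008],[0,0,0]],
    [[0,0,0.008],[0,0,0]],
    [[0,0,0.008],[0,0,0]],
    [[0,0,0.008],[0,0,0]],
    [[0,0,0.008],[0,0,0]],
    [[0,0,0.008],[0,0,0]]
  ],
  "jaw": 40,
  "grip_force": 60
}}

```text
time_s: 9.35
position: [0.6209, -0.1606, 0.0972]
tool_rot: [[-1.0, -0.0, 0.001], [-0.0, 1.0, -0.0], [-0.001, -0.0, -1.0]]
ft_force: [-1.5, 1.6, 4.9]
grip_width: 0.0461
gripper_force: 61.4
```

Call:
{"name": "step_arm", "arguments": {
  "targets": [
    [[0,0,-0.02],[0,0,0]],
    [[0,0,-0.04],[0,0,0]],
    [[0,0,-0.07],[0,0,0]],
    [[0,0,-0.12],[0,0,0]],
    [[0,0,-0.18],[0,0,0]],
    [[0,0,-0.24],[0,0,0]],
    [[0,0,-0.27],[0,0,0]],
    [[0,0,-0.27],[0,0,0]],
    [[0,0,-0.27],[0,0,0]]
  ]
}}

```text
time_s: 10.1
position: [0.6206, -0.1607, 0.1774]
tool_rot: [[-1.0, -0.0, 0.0], [-0.0, 1.0, -0.0], [-0.0, -0.0, -1.0]]
ft_force: [-0.0, 0.7, -2.2]
grip_width: 0.0464
gripper_force: 63.5
```

The cold register is held. Carrying it to the blue meter.

Call:
{"name": "step_arm", "arguments": {
  "targets": [
    [[0,0.12,0],[0,0,0]],
    [[0,0.25,0],[0,0,0]],
    [[0,0.38,0],[0,0,0]],
    [[-0.005,0.51,0],[0,0,0]],
    [[-0.01,0.64,0],[0,0,0]],
    [[-0.015,0.77,0],[0,0,0]],
    [[-0.02,0.87,0],[0,0,0]],
    [[-0.025,0.95,0],[0,0,0]],
    [[-0.025,0.95,0],[0,0,0]]
  ]
}}

```text
time_s: 10.85
position: [0.6272, 0.1288, 0.1757]
tool_rot: [[-1.0, -0.005, -0.003], [-0.005, 1.0, 0.001], [0.002, 0.001, -1.0]]
ft_force: [-0.7, 0.1, -1.6]
grip_width: 0.0462
gripper_force: 63.5
```

Call:
{"name": "step_arm", "arguments": {
  "targets": [
    [[0,0.1,0],[0,0,0]],
    [[0,0.19,0],[0,0,0]],
    [[0,0.224,0],[0,0,0]],
    [[0,0.224,0.06],[0,0,0]],
    [[0,0.224,0.12],[0,0,0]],
    [[0,0.224,0.15],[0,0,0]],
    [[0,0.224,0.15],[0,0,0]],
    [[0,0.224,0.15],[0,0,0]]
  ]
}}

```text
time_s: 11.52
position: [0.6282, 0.1908, 0.132]
tool_rot: [[-1.0, 0.0, -0.001], [0.0, 1.0, -0.0], [0.001, -0.0, -1.0]]
ft_force: [1.2, -0.6, -1.2]
grip_width: 0.0464
gripper_force: 63.5
```

Run:
```python
from h import *
d=get_image("wrist"); save(d["img"][130:400,170:470],"w3.png"); o=env.observe(); print(o["position"])
P=wcloud(d); print("reg",circ(P,(.628,.1915),.04,.15,.18)); print("collar",circ(P,(.628,.1915),.04,.085,.1)); print(circ(wcloud(d),(.454,.183),.045,.02,.05))
```

```text
[0.6285634  0.19097961 0.13292283]
reg (array([0.6192, 0.1922, 0.0388]), array([0.6236, 0.1906, 0.161 ]), 10178)
collar (array([0.6255, 0.1944, 0.037 ]), array([0.6071, 0.1933, 0.0942]), 1924)
(array([0.4639, 0.1842, 0.0281]), array([0.4754, 0.1844, 0.0302]), 1302)
```

View pics/w3.png

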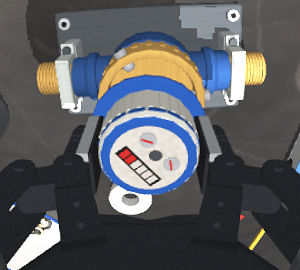

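The register (blue ring, crop (150,150)) is above the blue meter's collar and upright. Pressing in.

Call:
{"name": "step_arm", "arguments": {
  "targets": [
    [[0,0.002,0.03],[0,0,0]],
    [[0,0.002,0.055],[0,0,0]],
    [[0,0.002,0.075],[0,0,0]],
    [[0,0.002,0.09],[0,0,0]],
    [[0,0.002,0.105],[0,0,0]],
    [[0,0.002,0.118],[0,0,0]],
    [[0,0.002,0.122],[0,0,0]],
    [[0,0.002,0.122],[0,0,0]]
  ]
}}

```text
time_s: 12.23
position: [0.6288, 0.1922, 0.0972]
tool_rot: [[-1.0, -0.0, 0.003], [-0.0, 1.0, 0.0], [-0.003, 0.0, -1.0]]
ft_force: [-1.0, -0.8, 7.9]
grip_width: 0.0462
gripper_force: 64.8
```

Call:
{"name": "step_arm", "arguments": {
  "targets": [
    [[0,0,0.005],[0,0,0]],
    [[0,0,0.008],[0,0,0]],
    [[0,0,0.008],[0,0,0]],
    [[0,0,0.008],[0,0,0]]
  ]
}}

```text
time_s: 12.57
position: [0.6289, 0.1922, 0.0971]
tool_rot: [[-1.0, -0.0, 0.005], [-0.0, 1.0, 0.0], [-0.005, 0.0, -1.0]]
ft_force: [-7.1, -0.3, 22.5]
grip_width: 0.0458
gripper_force: 66.2
```

It's home: a hard stop at TCP z 0.0971, with 22 N. Backing off the push, releasing, rising and checking.

Call:
{"name": "step_arm", "arguments": {
  "targets": [
    [[0,0,-0.008],[0,0,0]],
    [[0,0,-0.008],[0,0,0]]
  ]
}}

```text
time_s: 12.73
position: [0.6288, 0.1922, 0.0972]
tool_rot: [[-1.0, -0.0, 0.003], [-0.0, 1.0, 0.0], [-0.003, 0.0, -1.0]]
ft_force: [-1.1, 0.2, 10.2]
grip_width: 0.046
gripper_force: 64.5
```

Call:
{"name": "step_arm", "arguments": {
  "targets": [
    [[0,0,0],[0,0,0]],
    [[0,0,0],[0,0,0]],
    [[0,0,0],[0,0,0]],
    [[0,0,0],[0,0,0]],
    [[0,0,-0.02],[0,0,0]],
    [[0,0,-0.08],[0,0,0]],
    [[0,0,-0.16],[0,0,0]],
    [[0,0,-0.25],[0,0,0]],
    [[0,0,-0.3],[0,0,0]],
    [[0,0,-0.3],[0,0,0]]
  ],
  "jaw": 84
}}

```text
time_s: 13.57
position: [0.6294, 0.1923, 0.1901]
tool_rot: [[-1.0, -0.0, 0.007], [-0.0, 1.0, 0.001], [-0.007, 0.001, -1.0]]
ft_force: [-1.1, -0.1, 0.2]
grip_width: 0.084
gripper_force: 0.0
```

Run:
```python
from h import *
d=get_image("wrist"); o=env.observe(); print(o["position"])
P=wcloud(d); print("reg",circ(P,(.628,.1915),.045,.119,.16)); print("cov",circ(P,(.456,.184),.045,.02,.05))
```

```text
[0.62867219 0.19220562 0.1875372 ]
reg (array([0.6295, 0.1919, 0.0245]), array([0.6274, 0.192 , 0.1251]), 3173)
cov (array([0.4577, 0.184 , 0.0291]), array([0.4669, 0.1843, 0.0311]), 1730)
```

Seated in the same place as the original register (0.6295, 0.1919; top 0.125). Now fetching the hot register from the pad.

Call:
{"name": "step_arm", "arguments": {
  "targets": [
    [[0.1,-0.1,0],[0,0,0]],
    [[0.2,-0.2,0],[0,0,0]],
    [[0.3,-0.3,0],[0,0,0]],
    [[0.4,-0.4,0],[0,0,0]],
    [[0.5,-0.5,0.05],[0,0,0]],
    [[0.568,-0.566,0.12],[0,0,0]],
    [[0.568,-0.566,0.2],[0,0,0]],
    [[0.568,-0.566,0.3],[0,0,0]],
    [[0.568,-0.566,0.3],[0,0,0]],
    [[0.568,-0.566,0.3],[0,0,0]]
  ]
}}

```text
time_s: 14.45
position: [0.4569, 0.0224, 0.0948]
tool_rot: [[-1.0, -0.0, -0.004], [-0.0, 1.0, 0.001], [0.004, 0.001, -1.0]]
ft_force: [0.5, 0.3, 0.4]
grip_width: 0.0839
gripper_force: 0.0
```

Run:
```python
from h import *
d=get_image("wrist"); o=env.observe(); print(o["position"])
P=wcloud(d); print("reg",circ(P,(.458,.0225),.045,.045,.07))
```

```text
[0.45787851 0.02237273 0.09596221]
reg (array([0.4595, 0.0222, 0.0248]), array([0.4568, 0.0223, 0.0536]), 3885)
```

Call:
{"name": "step_arm", "arguments": {
  "targets": [
    [[0,0,0.08],[0,0,0]],
    [[0,0,0.16],[0,0,0]],
    [[0,0,0.21],[0,0,0]],
    [[0,0,0.231],[0,0,0]],
    [[0,0,0.231],[0,0,0]],
    [[0,0,0.231],[0,0,0]],
    [[0,0,0.231],[0,0,0]]
  ]
}}

```text
time_s: 15.08
position: [0.4586, 0.0222, 0.0277]
tool_rot: [[-1.0, -0.0, 0.002], [-0.0, 1.0, -0.001], [-0.002, -0.001, -1.0]]
ft_force: [-0.6, -0.4, -0.1]
grip_width: 0.0839
gripper_force: 0.0
```

Call:
{"name": "step_arm", "arguments": {
  "targets": [
    [[0,0,0],[0,0,0]],
    [[0,0,0],[0,0,0]],
    [[0,0,0],[0,0,0]],
    [[0,0,0],[0,0,0]],
    [[0,0,0],[0,0,0]],
    [[0,0,0],[0,0,0]],
    [[0,0,0],[0,0,0]],
    [[0,0,0],[0,0,0]]
  ],
  "jaw": 40,
  "grip_force": 60
}}

```text
time_s: 15.75
position: [0.458, 0.0223, 0.0273]
tool_rot: [[-1.0, -0.0, 0.001], [-0.0, 1.0, -0.0], [-0.001, -0.0, -1.0]]
ft_force: [-2.5, 1.0, 9.5]
grip_width: 0.046
gripper_force: 60.3
```

Call:
{"name": "step_arm", "arguments": {
  "targets": [
    [[0,0,-0.05],[0,0,0]],
    [[0,0,-0.13],[0,0,0]],
    [[0,0,-0.23],[0,0,0]],
    [[0,0,-0.34],[0,0,0]],
    [[-0.06,-0.07,-0.45],[0,0,0]],
    [[-0.14,-0.16,-0.5],[0,0,0]],
    [[-0.23,-0.26,-0.5],[0,0,0]],
    [[-0.32,-0.36,-0.5],[0,0,0]],
    [[-0.41,-0.46,-0.5],[0,0,0]],
    [[-0.5,-0.56,-0.5],[0,0,0]]
  ]
}}

```text
time_s: 16.58
position: [0.6086, -0.1472, 0.1765]
tool_rot: [[-1.0, -0.0, -0.0], [-0.0, 1.0, 0.0], [0.0, 0.0, -1.0]]
ft_force: [0.2, 0.5, -0.2]
grip_width: 0.0459
gripper_force: 61.7
```

Run:
```python
from h import *
d=get_image("wrist"); o=env.observe(); print(o["position"],o["grip_width"],o["gripper_force"],o["ft_force"])
```

```text
[ 0.61214299 -0.15287192  0.17531144] 0.04659110219530053 61.87552571296692 [-3.94533461 -3.7183382  -2.6208977 ]
```

Call:
{"name": "step_arm", "arguments": {
  "targets": [
    [[-0.042,-0.05,0],[0,0,0]],
    [[-0.042,-0.05,0.05],[0,0,0]],
    [[-0.042,-0.05,0.1],[0,0,0]],
    [[-0.042,-0.05,0.14],[0,0,0]],
    [[-0.042,-0.05,0.14],[0,0,0]],
    [[-0.042,-0.05,0.14],[0,0,0]],
    [[-0.042,-0.05,0.14],[0,0,0]],
    [[-0.042,-0.05,0.14],[0,0,0]]
  ]
}}

```text
time_s: 17.3
position: [0.6207, -0.1608, 0.1356]
tool_rot: [[-1.0, -0.0, 0.002], [-0.0, 1.0, -0.001], [-0.002, -0.001, -1.0]]
ft_force: [-0.1, -0.6, -0.6]
grip_width: 0.0459
gripper_force: 61.9
```

Run:
```python
from h import *
d=get_image("wrist"); save(d["img"][130:400,170:470],"w4.png"); o=env.observe(); print(o["position"],o["ft_force"])
```

```text
[ 0.6206812  -0.16078444  0.1354492 ] [ 0.0640234  -0.69401555 -1.51844325]
```

View pics/w4.png

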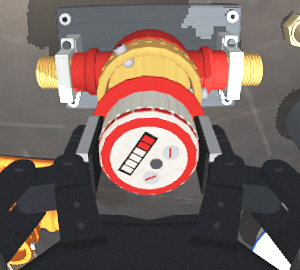

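The red-ringed register is upright over the red meter's collar, crop (150,155). Pressing in.

Call:
{"name": "step_arm", "arguments": {
  "targets": [
    [[0,0,0.03],[0,0,0]],
    [[0,0,0.055],[0,0,0]],
    [[0,0,0.075],[0,0,0]],
    [[0,0,0.09],[0,0,0]],
    [[0,0,0.105],[0,0,0]],
    [[0,0,0.118],[0,0,0]],
    [[0,0,0.126],[0,0,0]],
    [[0,0,0.131],[0,0,0]],
    [[0,0,0.131],[0,0,0]]
  ]
}}

```text
time_s: 18.1
position: [0.6208, -0.1608, 0.0983]
tool_rot: [[-1.0, -0.0, 0.003], [-0.0, 1.0, -0.002], [-0.003, -0.002, -1.0]]
ft_force: [-7.4, 2.7, 21.4]
grip_width: 0.0462
gripper_force: 64.2
```

Home at the predicted 0.0983, with 21 N. Unloading, releasing and checking.

Call:
{"name": "step_arm", "arguments": {
  "targets": [
    [[0,0,-0.008],[0,0,0]],
    [[0,0,-0.008],[0,0,0]]
  ]
}}

```text
time_s: 18.27
position: [0.6205, -0.1607, 0.0983]
tool_rot: [[-1.0, -0.0, 0.001], [-0.0, 1.0, -0.0], [-0.001, -0.0, -1.0]]
ft_force: [-3.8, 1.6, 8.7]
grip_width: 0.0464
gripper_force: 63.2
```

Call:
{"name": "step_arm", "arguments": {
  "targets": [
    [[0,0,0],[0,0,0]],
    [[0,0,0],[0,0,0]],
    [[0,0,0],[0,0,0]],
    [[0,0,0],[0,0,0]],
    [[0,0,-0.02],[0,0,0]],
    [[0,0,-0.08],[0,0,0]],
    [[0,0,-0.16],[0,0,0]],
    [[0,0,-0.25],[0,0,0]],
    [[0,0,-0.3],[0,0,0]],
    [[0,0,-0.3],[0,0,0]]
  ],
  "jaw": 84
}}

```text
time_s: 19.1
position: [0.6216, -0.1612, 0.1918]
tool_rot: [[-1.0, -0.0, 0.007], [-0.0, 1.0, -0.003], [-0.007, -0.003, -1.0]]
ft_force: [-0.4, -0.8, -0.6]
grip_width: 0.0838
gripper_force: 0.0
```

Run:
```python
from h import *
d=get_image("wrist"); o=env.observe(); print(o["position"])
P=wcloud(d); print("reg",circ(P,(.62,-.16),.045,.119,.16)); print("cov",circ(P,(.471,-.195),.045,.02,.05))
```

```text
[ 0.62091939 -0.16093304  0.18933268]
reg (array([ 0.622 , -0.1609,  0.0247]), array([ 0.62  , -0.161 ,  0.1253]), 3145)
cov (array([ 0.4723, -0.1958,  0.0295]), array([ 0.4737, -0.1951,  0.0314]), 2539)
```

Both registers are seated. Now over the red cover.

Call:
{"name": "step_arm", "arguments": {
  "targets": [
    [[0.1,-0.02,0],[0,0,0]],
    [[0.2,-0.04,0],[0,0,0]],
    [[0.3,-0.07,0],[0,0,0]],
    [[0.4,-0.1,0.05],[0,0,0]],
    [[0.5,-0.116,0.1],[0,0,0]],
    [[0.5,-0.116,0.2],[0,0,0]],
    [[0.5,-0.116,0.3],[0,0,0]],
    [[0.5,-0.116,0.3],[0,0,0]],
    [[0.5,-0.116,0.3],[0,0,0]],
    [[0.5,-0.116,0.3],[0,0,0]]
  ]
}}

```text
time_s: 19.98
position: [0.471, -0.1958, 0.0984]
tool_rot: [[-1.0, -0.0, 0.001], [-0.0, 1.0, -0.0], [-0.001, -0.0, -1.0]]
ft_force: [0.7, -0.8, 0.9]
grip_width: 0.0838
gripper_force: 0.0
```

Run:
```python
from h import *
d=get_image("wrist"); o=env.observe(); print(o["position"])
P=wcloud(d); print("cov",circ(P,(.471,-.195),.045,.025,.05))
```

```text
[ 0.47117173 -0.19587052  0.09875401]
cov (array([ 0.4712, -0.1961,  0.0286]), array([ 0.4695, -0.1959,  0.0315]), 4328)
```

Call:
{"name": "step_arm", "arguments": {
  "targets": [
    [[0.002,0,0.1],[0,0,0]],
    [[0.002,0,0.2],[0,0,0]],
    [[0.002,0,0.27],[0,0,0]],
    [[0.002,0,0.308],[0,0,0]],
    [[0.002,0,0.308],[0,0,0]],
    [[0.002,0,0.308],[0,0,0]],
    [[0.002,0,0.308],[0,0,0]]
  ]
}}

```text
time_s: 20.62
position: [0.4707, -0.196, 0.0066]
tool_rot: [[-1.0, -0.0, 0.002], [-0.0, 1.0, -0.002], [-0.002, -0.002, -1.0]]
ft_force: [-0.0, 1.0, 0.1]
grip_width: 0.0839
gripper_force: 0.0
```

Call:
{"name": "step_arm", "arguments": {
  "targets": [
    [[0,0,0],[0,0,0]],
    [[0,0,0],[0,0,0]],
    [[0,0,0],[0,0,0]],
    [[0,0,0],[0,0,0]],
    [[0,0,0],[0,0,0]],
    [[0,0,0],[0,0,0]],
    [[0,0,0],[0,0,0]]
  ],
  "jaw": 45,
  "grip_force": 30
}}

```text
time_s: 21.2
position: [0.4704, -0.1964, 0.0063]
tool_rot: [[-1.0, -0.0, 0.002], [-0.0, 1.0, -0.002], [-0.002, -0.002, -1.0]]
ft_force: [-0.6, -1.6, 5.9]
grip_width: 0.0597
gripper_force: 31.0
```

Call:
{"name": "step_arm", "arguments": {
  "targets": [
    [[0,0,-0.05],[0,0,0]],
    [[0,0,-0.13],[0,0,0]],
    [[0,0,-0.23],[0,0,0]],
    [[0,0,-0.34],[0,0,0]],
    [[0,0,-0.45],[0,0,0]],
    [[0,0,-0.5],[0,0,0]],
    [[0,0,-0.5],[0,0,0]],
    [[0,0,-0.5],[0,0,0]]
  ]
}}

```text
time_s: 21.87
position: [0.4698, -0.1955, 0.1556]
tool_rot: [[-1.0, -0.0, 0.001], [-0.0, 1.0, -0.001], [-0.001, -0.001, -1.0]]
ft_force: [-0.2, 0.0, -1.1]
grip_width: 0.0597
gripper_force: 32.6
```

Run:
```python
from h import *
d=get_image("wrist"); save(d["img"][130:400,170:470],"w5.png"); o=env.observe(); print(o["position"],o["grip_width"],o["gripper_force"],o["ft_force"])
```

```text
[ 0.46936685 -0.19522821  0.15451072] 0.05982394753003759 32.610855773091316 [-0.01965878  0.65427269 -1.02210953]
```

View pics/w5.png

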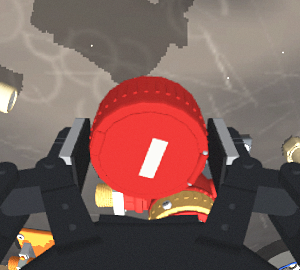

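The red cover is held level, crop (150,140). Carrying it over the hot register.

Call:
{"name": "step_arm", "arguments": {
  "targets": [
    [[-0.05,0.01,-0.03],[0,0,0]],
    [[-0.14,0.03,-0.03],[0,0,0]],
    [[-0.24,0.06,-0.03],[0,0,0]],
    [[-0.34,0.09,-0.03],[0,0,0]],
    [[-0.43,0.11,-0.03],[0,0,0]],
    [[-0.503,0.118,-0.03],[0,0,0]],
    [[-0.503,0.118,0],[0,0,0]],
    [[-0.503,0.118,0.02],[0,0,0]],
    [[-0.503,0.118,0.02],[0,0,0]],
    [[-0.503,0.118,0.02],[0,0,0]]
  ]
}}

```text
time_s: 22.75
position: [0.6195, -0.1602, 0.148]
tool_rot: [[-1.0, 0.0, -0.003], [0.0, 1.0, 0.001], [0.003, 0.001, -1.0]]
ft_force: [-0.6, -0.1, 0.1]
grip_width: 0.0596
gripper_force: 32.6
```

Run:
```python
from h import *
d=get_image("wrist"); o=env.observe(); print(o["position"],o["ft_force"])
```

```text
[ 0.6198042  -0.1603608   0.14881332] [ 0.67428418 -0.46613087 -0.22835575]
```

Call:
{"name": "step_arm", "arguments": {
  "targets": [
    [[-0.002,-0.001,0.03],[0,0,0]],
    [[-0.002,-0.001,0.06],[0,0,0]],
    [[-0.002,-0.001,0.08],[0,0,0]],
    [[-0.002,-0.001,0.1],[0,0,0]],
    [[-0.002,-0.001,0.12],[0,0,0]],
    [[-0.002,-0.001,0.135],[0,0,0]],
    [[-0.002,-0.001,0.147],[0,0,0]],
    [[-0.002,-0.001,0.147],[0,0,0]],
    [[-0.002,-0.001,0.147],[0,0,0]]
  ]
}}

```text
time_s: 23.55
position: [0.6214, -0.1604, 0.105]
tool_rot: [[-1.0, -0.0, 0.0], [-0.0, 1.0, -0.0], [-0.0, -0.0, -1.0]]
ft_force: [-0.1, 0.1, -1.1]
grip_width: 0.0594
gripper_force: 32.6
```

No resistance, so the cover is over the can about 1 mm above the flange. Releasing.

Call:
{"name": "step_arm", "arguments": {
  "targets": [
    [[0,0,0.002],[0,0,0]],
    [[0,0,0.002],[0,0,0]],
    [[0,0,0.002],[0,0,0]],
    [[0,0,0.002],[0,0,0]],
    [[0,0,-0.02],[0,0,0]],
    [[0,0,-0.08],[0,0,0]],
    [[0,0,-0.16],[0,0,0]],
    [[0,0,-0.25],[0,0,0]],
    [[0,0,-0.3],[0,0,0]],
    [[0,0,-0.3],[0,0,0]]
  ],
  "jaw": 84
}}

```text
time_s: 24.38
position: [0.6225, -0.1609, 0.1996]
tool_rot: [[-1.0, -0.0, 0.007], [-0.0, 1.0, -0.003], [-0.007, -0.003, -1.0]]
ft_force: [0.0, 0.0, 1.6]
grip_width: 0.0842
gripper_force: 0.0
```

Run:
```python
from h import *
d=get_image("wrist"); o=env.observe(); print(o["position"])
P=wcloud(d); print("cov",circ(P,(.62,-.16),.045,.122,.16)); q=P.reshape(-1,3); k=q[(np.hypot(q[:,0]-.618,q[:,1]+.16)<.022)&(q[:,2]>.12)]; A=np.c_[k[:,:2],np.ones(len(k))]; print("tilt",np.linalg.lstsq(A,k[:,2],rcond=None)[0][:2])
```

```text
[ 0.62183887 -0.16061871  0.19706987]
cov (array([ 0.6225, -0.1608,  0.0285]), array([ 0.6205, -0.1608,  0.1295]), 4283)
tilt [-4.71153837 -0.15401174]
```

The red cover sits level on the flange: its top is 98 mm above where it measured on the bench. Now the blue cover.

Call:
{"name": "step_arm", "arguments": {
  "targets": [
    [[0.06,0.12,0],[0,0,0]],
    [[0.12,0.24,0],[0,0,0]],
    [[0.18,0.36,0],[0,0,0]],
    [[0.24,0.48,0],[0,0,0]],
    [[0.3,0.6,0],[0,0,0]],
    [[0.36,0.72,0],[0,0,0]],
    [[0.42,0.84,0],[0,0,0]],
    [[0.48,0.93,0],[0,0,0]],
    [[0.5,0.95,0],[0,0,0]],
    [[0.5,0.95,0],[0,0,0]]
  ]
}}

```text
time_s: 25.27
position: [0.4696, 0.126, 0.1944]
tool_rot: [[-1.0, -0.003, -0.002], [-0.003, 1.0, 0.0], [0.002, 0.0, -1.0]]
ft_force: [0.1, -0.3, -0.6]
grip_width: 0.0837
gripper_force: 0.0
```

Call:
{"name": "step_arm", "arguments": {
  "targets": [
    [[0.03,0.1,0.05],[0,0,0]],
    [[0.052,0.198,0.1],[0,0,0]],
    [[0.052,0.198,0.2],[0,0,0]],
    [[0.052,0.198,0.3],[0,0,0]],
    [[0.052,0.198,0.32],[0,0,0]],
    [[0.052,0.198,0.32],[0,0,0]],
    [[0.052,0.198,0.32],[0,0,0]]
  ]
}}

```text
time_s: 25.85
position: [0.4567, 0.1832, 0.0996]
tool_rot: [[-1.0, 0.001, 0.0], [0.001, 1.0, -0.0], [-0.0, -0.0, -1.0]]
ft_force: [0.3, 0.3, 0.6]
grip_width: 0.0838
gripper_force: 0.0
```

Run:
```python
from h import *
d=get_image("wrist"); o=env.observe(); print(o["position"])
P=wcloud(d); print("cov",circ(P,(.456,.184),.045,.025,.05))
```

```text
[0.45693134 0.18337761 0.10022246]
cov (array([0.4563, 0.1841, 0.0287]), array([0.4542, 0.1842, 0.0315]), 4320)
```

Call:
{"name": "step_arm", "arguments": {
  "targets": [
    [[0.004,0.002,0.1],[0,0,0]],
    [[0.004,0.002,0.2],[0,0,0]],
    [[0.004,0.002,0.27],[0,0,0]],
    [[0.004,0.002,0.312],[0,0,0]],
    [[0.004,0.002,0.312],[0,0,0]],
    [[0.004,0.002,0.312],[0,0,0]],
    [[0.004,0.002,0.312],[0,0,0]]
  ]
}}

```text
time_s: 26.48
position: [0.4556, 0.1846, 0.007]
tool_rot: [[-1.0, 0.0, 0.003], [0.0, 1.0, 0.0], [-0.003, 0.0, -1.0]]
ft_force: [-0.1, 0.3, -0.4]
grip_width: 0.0841
gripper_force: 0.0
```

Call:
{"name": "step_arm", "arguments": {
  "targets": [
    [[0,0,0],[0,0,0]],
    [[0,0,0],[0,0,0]],
    [[0,0,0],[0,0,0]],
    [[0,0,0],[0,0,0]],
    [[0,0,0],[0,0,0]],
    [[0,0,0],[0,0,0]],
    [[0,0,0],[0,0,0]]
  ],
  "jaw": 45,
  "grip_force": 30
}}

```text
time_s: 27.07
position: [0.4551, 0.1849, 0.0065]
tool_rot: [[-1.0, -0.0, 0.002], [-0.0, 1.0, 0.001], [-0.002, 0.001, -1.0]]
ft_force: [-0.5, 2.6, 7.4]
grip_width: 0.0596
gripper_force: 30.7
```

Call:
{"name": "step_arm", "arguments": {
  "targets": [
    [[0,0,-0.05],[0,0,0]],
    [[0,0,-0.13],[0,0,0]],
    [[0,0,-0.23],[0,0,0]],
    [[0,0,-0.34],[0,0,0]],
    [[0,0,-0.45],[0,0,0]],
    [[0,0,-0.52],[0,0,0]],
    [[0,0,-0.52],[0,0,0]],
    [[0,0,-0.52],[0,0,0]]
  ]
}}

```text
time_s: 27.73
position: [0.4546, 0.1846, 0.1624]
tool_rot: [[-1.0, -0.0, 0.003], [-0.0, 1.0, 0.0], [-0.003, 0.0, -1.0]]
ft_force: [0.5, -0.1, -1.5]
grip_width: 0.0595
gripper_force: 32.6
```

Run:
```python
from h import *
d=get_image("wrist"); save(d["img"][130:400,170:470],"w6.png"); o=env.observe(); print(o["position"],o["grip_width"],o["gripper_force"],o["ft_force"])
```

```text
[0.45405091 0.18451973 0.16126773] 0.06002725706637809 32.633146829903126 [ 0.72085363 -0.04290364  0.58960634]
```

View pics/w6.png

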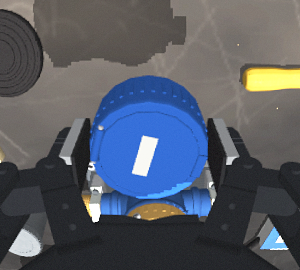

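The blue cover is held level, crop (150,135). Carrying it over the cold register.

Call:
{"name": "step_arm", "arguments": {
  "targets": [
    [[-0.05,0.01,0],[0,0,0]],
    [[-0.14,0.02,0],[0,0,0]],
    [[-0.25,0.024,0],[0,0,0]],
    [[-0.36,0.024,0],[0,0,0]],
    [[-0.47,0.024,0],[0,0,0]],
    [[-0.55,0.024,0],[0,0,0]],
    [[-0.579,0.024,0.02],[0,0,0]],
    [[-0.579,0.024,0.04],[0,0,0]],
    [[-0.579,0.024,0.04],[0,0,0]],
    [[-0.579,0.024,0.04],[0,0,0]]
  ]
}}

```text
time_s: 28.62
position: [0.6264, 0.192, 0.1483]
tool_rot: [[-1.0, -0.001, -0.003], [-0.001, 1.0, -0.0], [0.003, -0.0, -1.0]]
ft_force: [0.7, 0.1, -0.1]
grip_width: 0.0597
gripper_force: 32.6
```

Run:
```python
from h import *
d=get_image("wrist"); o=env.observe(); print(o["position"],o["ft_force"])
```

```text
[0.62676195 0.19202663 0.14918759] [ 0.85147714 -0.35031094  1.39806653]
```

Call:
{"name": "step_arm", "arguments": {
  "targets": [
    [[-0.003,0,0.03],[0,0,0]],
    [[-0.003,0,0.06],[0,0,0]],
    [[-0.003,0,0.08],[0,0,0]],
    [[-0.003,0,0.1],[0,0,0]],
    [[-0.003,0,0.12],[0,0,0]],
    [[-0.003,0,0.135],[0,0,0]],
    [[-0.003,0,0.147],[0,0,0]],
    [[-0.003,0,0.147],[0,0,0]],
    [[-0.003,0,0.147],[0,0,0]]
  ]
}}

```text
time_s: 29.42
position: [0.6291, 0.1918, 0.1053]
tool_rot: [[-1.0, -0.0, 0.0], [-0.0, 1.0, 0.0], [-0.0, 0.0, -1.0]]
ft_force: [-0.3, -0.0, 0.3]
grip_width: 0.0592
gripper_force: 32.6
```

Releasing, rising, and pulling back to clear the view for a final check.

Call:
{"name": "step_arm", "arguments": {
  "targets": [
    [[0,0,0.002],[0,0,0]],
    [[0,0,0.002],[0,0,0]],
    [[0,0,0.002],[0,0,0]],
    [[0,0,0.002],[0,0,0]],
    [[0,0,-0.02],[0,0,0]],
    [[0,0,-0.08],[0,0,0]],
    [[0,0,-0.16],[0,0,0]],
    [[0,0,-0.25],[0,0,0]],
    [[0,0,-0.35],[0,0,0]],
    [[0,0,-0.4],[0,0,0]]
  ],
  "jaw": 84
}}

```text
time_s: 30.25
position: [0.6297, 0.1919, 0.23]
tool_rot: [[-1.0, -0.0, 0.006], [-0.0, 1.0, 0.001], [-0.006, 0.001, -1.0]]
ft_force: [1.0, 0.0, 0.4]
grip_width: 0.0842
gripper_force: 0.0
```

Call:
{"name": "step_arm", "arguments": {
  "targets": [
    [[0.12,0,0],[0,0,0]],
    [[0.25,0,0],[0,0,0]],
    [[0.38,0,0],[0,0,0]],
    [[0.5,0,0],[0,0,0]],
    [[0.6,0,0],[0,0,0]],
    [[0.7,0,0],[0,0,0]],
    [[0.75,0,0],[0,0,0]],
    [[0.75,0,0],[0,0,0]],
    [[0.75,0,0],[0,0,0]]
  ]
}}

```text
time_s: 31.0
position: [0.4042, 0.1919, 0.2262]
tool_rot: [[-1.0, -0.001, 0.002], [-0.001, 1.0, 0.0], [-0.002, 0.0, -1.0]]
ft_force: [0.5, 0.5, -0.4]
grip_width: 0.0837
gripper_force: 0.0
```

Run:
```python
from h import *
o=env.observe(); print(o["position"])
T=get_image("top");S=get_image("scene")
a=cv2.resize(S["img"][140:290,200:440],None,fx=3.2,fy=3.2,interpolation=cv2.INTER_CUBIC); save(a,"end.png")
for n,c,z in [("cold",(.628,.192),.124),("hot",(.62,-.161),.124),("cup",(.689,.015),.06),("union",(.59,-.016),.04),("screw",(.481,.326),.012)]:
    print(n,circ(cloud(T),c,.045,z,.2),circ(cloud(S),c,.045,z,.2))
```

```text
[0.40418719 0.19185026 0.22622979]
cold (array([0.6279, 0.1932, 0.0285]), array([0.6277, 0.1922, 0.1288]), 211) (array([0.6321, 0.1904, 0.0316]), array([0.6279, 0.1897, 0.1281]), 186)
hot (array([ 0.6195, -0.159 ,  0.0286]), array([ 0.6197, -0.1591,  0.1289]), 212) (array([ 0.6217, -0.1605,  0.0301]), array([ 0.6197, -0.1618,  0.1282]), 246)
cup (array([0.6892, 0.0154, 0.0341]), array([0.6891, 0.0165, 0.0645]), 252) (array([0.6905, 0.0158, 0.0345]), array([0.6891, 0.0139, 0.0635]), 247)
union (array([ 0.5891, -0.0148,  0.0101]), array([ 0.5889, -0.0151,  0.0481]), 14) (array([ 0.5921, -0.0162,  0.012 ]), array([ 0.5916, -0.0163,  0.0451]), 42)
screw (array([0.4824, 0.3623, 0.0121]), array([0.4806, 0.3613, 0.0206]), 31) (array([0.4777, 0.3268, 0.044 ]), array([0.4806, 0.3222, 0.0196]), 170)
```

View pics/end.png

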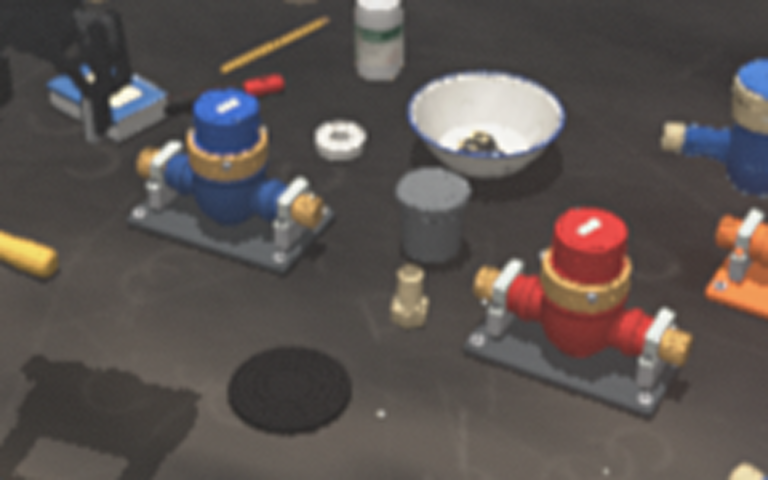

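Both covers sit level on their own meters: blue at (228,120), red at (590,245). Their tops measure 0.128 m as required, and the bystanders haven't moved (the top view of the screwdriver is partly blocked by the arm, but the scene view matches). Handing in.

```bash
python3 -c "
from rig import close_job
print(close_job())"
```

```text
the job is handed in; nothing more can be done
None
```

The job is handed in at about 31 s of the 106 s allowed: the registers are swapped and pressed home, each meter has its own-colour cover on level, and the cup, union and screwdriver are where they were; no verdict came back.

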